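# Wedge the rocking comparator stand level

### The arm

A 6-joint arm with a two-finger parallel gripper is mounted at the origin on a cart in front of the work surface, level with it; the furniture and walls round the work are solid. World frame = base frame: x ahead of the robot, y to its left, z up, the work surface at z = 0. Lengths are in m, angles in rad, forces in N, time in s.
With the tool pointing down it reaches from about 0.375 to 0.925 m from the base axis. Payload 5.7 kg.
Tool frame: the origin (TCP) lies on the centre line of the jaws, within the pads' length; the fingertips stand 19 mm ahead of it and the grasp point (between the pads) is the TCP; z points along the fingers, y is the line along which they close (so a half turn about z gives the same grasp; the last joint's range is limited). The gripper opens to 88 mm and grips with 3 to 60 N. Pads are 20 mm wide; open, the fingers measure 115 mm over their backs; the gripper's body (75 mm by 178 mm) begins 61 mm behind the grasp point.
Start: joints at [1.007, 0.359, 1.51, -0, 1.272, -0.115], TCP at [0.26, 0.541, 0.242] pointing down, gripper open.
Joint ranges: [-2.97, 2.97], [-1.01, 2.36], [0.21, 2.38], [-0.96, 4.11], [0.2, 2.71], [-2.98, 2.98]. Speed limits (rad/s): [2.39, 2.39, 3.14, 3.14, 3.14, 3.14].

### API

Orientations are given as a unit quaternion [x, y, z, w].
In Python, from workcell import r, eyes, close_job gives the robot as it stands. The module is installed in compiled form; this text tells all that it offers.
- The arm moves only by the tool step_arm, never from a script. Its argument "series" is a list of rows, each a list of 7 numbers: the shift along the tool's x, y, z in m, then the turn, a rotation vector about the tool's x, y, z in degrees, then the closure, from 0 (fully open) to 1 (shut). In form: [[tx, ty, tz, ax, ay, az, jaw], ...]. A call has 1 to 12 rows; each row shifts and turns the commanded pose from where the row before left it, along the tool's axes as they then stand; what a row does not reach is not made up. A row lasts 1/10 s, in which the tool goes at most 50 mm and 8.59 degrees, less where a joint would pass 70% of its speed; a pose out of reach is approached as far as the arm can. A call is refused whole if a number of a shift passes 0.05 or a number of a turn 8.59, either way. A call with a gripper value outside its range is refused whole. The fingers move at their own pace and stop on an object; "newtons" is the grip in N (left out, the last holds). Time passes only in rows, so rows that do not move let the fingers close. It gives the time, the measured TCP pose, the force, the opening and the grip force at its end, in the units of the state.
- r.sense(): the state, without advancing time (a new reading comes with each control period).
- eyes.snapshot(name): name is "side" or "top"; returns a dict with "image" (384x512x3 uint8, red, green, blue), "intrinsics" (3x3 intrinsics, pixels), "k1" (the pictures are not rectified: a ray, as slopes to the right and down, at radius r is drawn at 1 + k1 r^2 times it, then the intrinsics apply), "rvec" (rotation vector, rad) and "tvec" (3), from world to camera coordinates, as OpenCV has them. Camera axes: x right, y down, z forward; pixel columns grow to the right and rows downward; lengths in m; the calibration is good to about 2 mm. A picture is of the moment at which its call begins. There is no depth.
- close_job(): hands the job in; it is judged then, once.
The state is a dict: "clock": time; "joints": joint angles; "qvel": joint speeds; "joint_efforts": joint torques, N m; "position": TCP position; "ee_rot": TCP orientation; "contact_force": force on the tool from outside, world axes, zero at the start; "wrist_torque": the same for the moment, N m; "finger_gap": finger opening in m; "finger_force": force on a finger pad.
Only numpy, scipy, OpenCV 4.12 (cv2) and the standard library are available. Lean on these libraries where they do the work, as an engineer would, in place of code of your own. Each camera call takes 0.05 s, during which the arm holds its last target. There are 200 camera calls.

### The job

The dial comparator stand rocks because the foot at the corner that faces the robot is too short. With the fingertips push the loose steel wedge along the bench, thin end first, in under that short foot until the stand sits level and no longer rocks, then take the hand away. Do not lift the wedge off the bench, do not touch the stand or shove it along, and leave the other things where they lie.

Things in the scene. Friction and masses are not known exactly. Their poses are not given: they have to be found in the camera images.
- comparator: Dial comparator stand, 205 mm tall, 1.8 kg, loose: grey square base (146 x 146 mm, corners on the body's x and y axes, underside 26 and top 50 mm above the origin), column and dial. Four domed feet (radius 12 mm) near the corners, 92 mm from the centre; that at -x, toward the robot, is 8 mm short. Origin: under the base's centre, level with the three long feet's soles; z up the column.
- short_foot (a point): Lowest point of the short foot, 92 mm along the stand's -x. At the start the stand leans 0.087 rad down toward it and it rests on the bench with only some 2 to 3 N; level, it is 8 mm up. Pushing the wedge in takes up to about 12 N, most as the thin end goes under the dome; past level the push climbs over 15 N and shoves the stand along.
- far_foot (a point): Lowest point of the opposite foot, 92 mm along the stand's +x; it hangs about 8 mm clear at the start and comes down to the bench when the stand is level.
- wedge: Steel wedge, 77 x 50 mm, 0.2 kg, loose on the bench before the short foot, thin end roughly toward it. Origin: middle of the thin end's lower edge; x points ahead of the thin end, z up. Its top slopes from 1.5 mm high at the thin end to 13.5 mm at x = -65 mm; behind is an upright block 12 mm thick, 22 mm high. The stand is level with the thin end about 34 mm beyond the short foot's middle; it stays there.
- wedge_back (a point): Centre of the wedge's flat upright back face (50 mm wide, 22 mm high), 77 mm behind the thin end and 11 mm above the bench.
- con_rod: Bystander: steel connecting rod 102 x 173 x 18 mm lying to the right of the stand; origin under its centre.
- micrometer: Bystander: outside micrometer 52 x 102 x 16 mm, right of the wedge; origin under its centre.
- nut_2: Bystander: hex nut 25 x 27 x 13 mm, right of the wedge; origin under its centre.
- piston: Bystander: piston 87 x 86 x 52 mm standing left of the stand; origin under its centre.
Mind the look-alikes: they are no part of the job. Leave any brown or green look-alike of the wedge alone.

How it is judged:
At the end, for the whole second after the job is handed in: The stand is level within 0.016 rad (0.9 degrees), its far foot within 3 mm of the bench, its weight borne by the wedge, whose thin end lies within 60 mm of the short foot and flat on the bench (under 4 mm); the stand within 20 mm of where it was; stand and wedge at rest (angle between comparator's own z axis and vertical below 0.016 rad and contact force between wedge and comparator above 0.5 N and horizontal distance between short_foot and wedge below 0.06 m and height (world z) of far_foot below 0.003 m and height (world z) of wedge below 0.004 m and distance of comparator from where it was at the start of the episode below 0.02 m and linear speed of each of comparator, wedge below 0.01 m/s); the robot touches nothing.
It fails at once if the wedge is lifted (more than 12 mm) or tipped up (more than 0.3 rad) (height (world z) of wedge above 0.012 m or height (world z) of wedge_back above 0.025 m or angle between wedge's own z axis and vertical above 0.3 rad).
It fails at once if the robot presses on the stand with more than 3 N (contact force between the arm and comparator above 3 N).
It fails at once if the stand is shoved more than 30 mm, lifted or tipped (distance of comparator from where it was at the start of the episode above 0.03 m or height (world z) of comparator above 0.012 m or angle between comparator's own z axis and vertical above 0.2 rad).
It fails at once if a bystander is moved more than 25 mm (distance of any of con_rod, micrometer, nut_2, piston from where it was at the start of the episode above 0.025 m).
It also fails if it takes over 40 s, if anything falls off the work surface, if the arm or the gripper's body presses on something with over 40 N, if the wrist force passes 120 N, or if a joint passes its speed limit or range.

## Working session

There is one attempt and no reset: what is moved stays moved. The work goes in short steps, Python scripts to look and compute and a tool call to move; the robot and the scene stay as the last step left them, time stands still between calls to the robot, and variables do not carry over. Pictures are saved under pics/ and viewed, at most 10 in all, crops included, and the job is handed in when it is done.

Besides the shell and the picture viewer there is one more tool, called after "Emit:" by a JSON object that holds its "method" and its "body". step_arm: Moves the arm, as the interface text tells. Its arguments: {"type":"object","properties":{"series":{"type":"array","items":{"type":"array","items":{"type":"number"}}},"newtons":{"type":"number"}},"required":["series"]}

```bash
mkdir -p pics; cat > h.py <<'E'
import numpy as np, cv2
from workcell import r, eyes
def snap(n, f):
    s=eyes.snapshot(n); cv2.imwrite('pics/'+f,s['image'][:,:,::-1]); 
    np.savez('pics/'+n+'.npz',**s); return s
def ray(s,u,v):
    K=np.array(s['intrinsics']); xd=np.array([(u-K[0,2])/K[0,0],(v-K[1,2])/K[1,1]]); x=xd.copy()
    for _ in range(30): x=xd/(1+float(s['k1'])*(x@x))
    R=cv2.Rodrigues(np.array(s['rvec'],float))[0]; t=np.array(s['tvec'],float).ravel()
    return -R.T@t, R.T@np.array([x[0],x[1],1])
def atz(s,u,v,z=0.):
    c,d=ray(s,u,v); return c+d*(z-c[2])/d[2]
def proj(s,P):
    K=np.array(s['intrinsics']); k=np.array([float(s['k1']),0,0,0])
    return cv2.projectPoints(np.array(P,float).reshape(-1,1,3),np.array(s['rvec'],float),np.array(s['tvec'],float),K,k)[0].reshape(-1,2)
E
python3 - <<'E'
from h import *
a=snap('top','t0.png'); b=snap('side','s0.png')
cv2.imwrite('pics/both.png',cv2.resize(np.vstack([a['image'],b['image']])[:,:,::-1],(450,600)) )
for s in(a,b): print(ray(s,256,192),s['intrinsics'])
print(r.sense())
E
```

```text
(array([0.47436522, 0.05342175, 1.0813306 ]), array([ 0.09875467,  0.01164601, -0.99510429])) [[410.82404592   0.         253.34116302]
 [  0.         410.82404592 188.35361146]
 [  0.           0.           1.        ]]
(array([ 0.1521706 , -0.86533337,  0.68767498]), array([ 0.34876486,  0.76635972, -0.53974586])) [[391.45817277   0.         262.39366696]
 [  0.         391.45817277 191.32443192]
 [  0.           0.           1.        ]]
{'clock': 0.1, 'joints': array([ 1.00688218e+00,  3.59417693e-01,  1.51132554e+00, -3.90455616e-05,
        1.27248418e+00, -1.15093733e-01]), 'qvel': array([ 7.23750577e-04, -1.74943645e-03, -4.37007688e-03, -7.82855340e-04,
        7.32234563e-05, -4.64345514e-04]), 'joint_efforts': array([ 3.86022848e-04, -5.16353917e+01, -2.71408886e+01,  6.79535558e-02,
        2.75684777e-02, -5.13422128e-05]), 'position': array([0.26004012, 0.54006607, 0.24090221]), 'ee_rot': array([ 2.22525716e-01,  9.74926478e-01, -7.76935969e-04, -2.54612171e-04]), 'contact_force': array([ 0.17789481,  0.95529539, -0.2182865 ]), 'wrist_torque': array([ 0.02012284, -0.01980162,  0.06395435]), 'finger_force': 0.0, 'finger_gap': 0.08813953734725663}
```

View pics/t0.png

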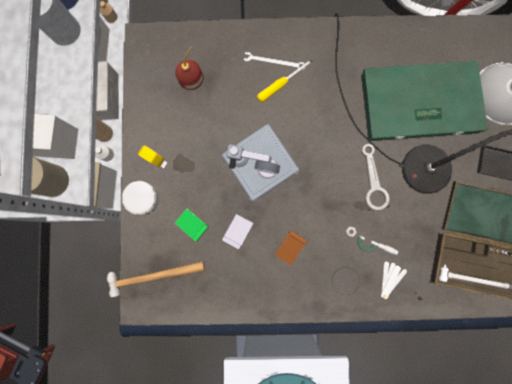

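View pics/s0.png

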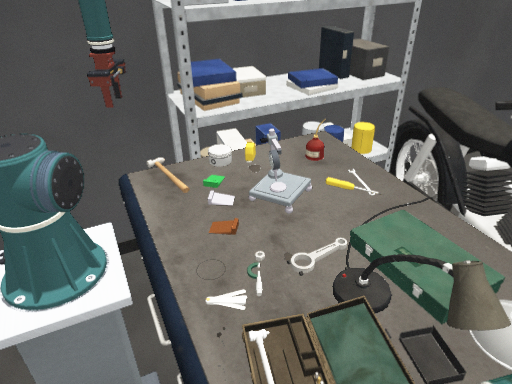

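The top view shows three wedge-like blocks: green (191,224), pale steel (237,232) and brown (291,247). The steel one fits the description: it is uncoloured and lies just before the stand's near corner (~255,198). In the side view it is at (221,199). I'll confirm this in one enlarged crop.

```bash
python3 - <<'E'
import cv2,numpy as np
a=cv2.imread('pics/t0.png')[180:260,170:320];b=cv2.imread('pics/s0.png')[165:225,190:315]
a=cv2.resize(a,(600,320),interpolation=cv2.INTER_CUBIC);b=cv2.resize(b,(600,280)[:2],interpolation=cv2.INTER_CUBIC)
cv2.imwrite('pics/c0.png',np.vstack([a,b]))
E
```

```text
(no output)
```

View pics/c0.png

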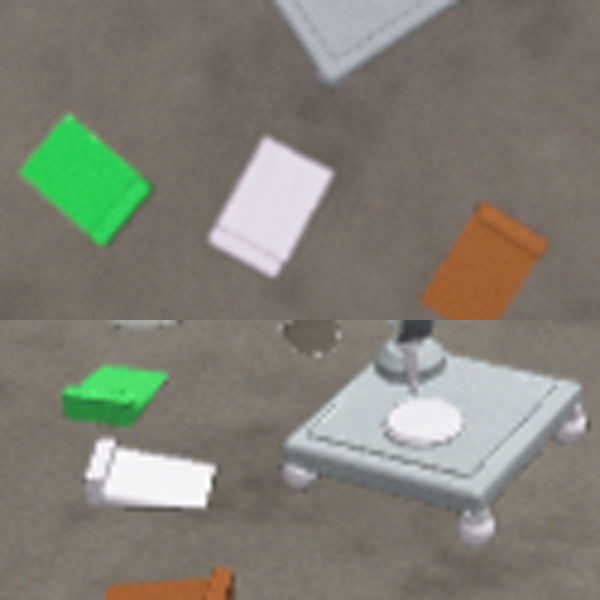

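The crop confirms it. The steel wedge's thin end is at crop (265,135)-(334,173), its block is at lower left, and the stand's near corner is at (330,82). Next I fit both poses.

```bash
cat > fit.py <<'E'
from h import *
from scipy.optimize import least_squares
from scipy.spatial.transform import Rotation as Ro
T=dict(np.load('pics/top.npz')); S=dict(np.load('pics/side.npz'))
ct=lambda x,y:((x+.5)/4-.5+170,(y+.5)/4-.5+180)
cs=lambda x,y:(190+x*125/600,165+(y-320)*60/280)
def wedge(p):
    Q=np.array([[0,.025,.0015],[0,-.025,.0015],[-.077,.025,.022],[-.077,-.025,.022]])
    return Ro.from_euler('z',p[2]).apply(Q)+[p[0],p[1],0]
wt=[ct(265,135),ct(334,173),ct(210,243),ct(275,277)]
f=lambda p:(proj(T,wedge(p))-wt).ravel()
w=least_squares(f,[.45,.05,-.5]); print('wedge',w.x,np.abs(w.fun).max(),w.fun.round(1))
def stand(p,t):
    d=.1032
    Q=np.array([[-d,0,.05],[d,0,.05],[0,d,.05],[0,-d,.05],[-.092,0,.008]])
    return (Ro.from_euler('z',p[2])*Ro.from_euler('y',-t)).apply(Q)+[p[0],p[1],0]
st=[ct(330,80),(268,125),(222,157),(298,168)]; ss=[cs(285,440),cs(475,500),cs(298,488)]
def g(p):
    A=stand(p,.087)
    return np.r_[(proj(T,A[:4])-st).ravel(),(proj(S,A[[0,3,4]])-ss).ravel()]
q=least_squares(g,[.6,.05,0.]); print('stand',q.x,q.fun.round(1)); print('foot',stand(q.x,.087)[4])
c,s=np.cos(w.x[2]),np.sin(w.x[2]); print('back',w.x[:2]-.077*np.array([c,s]))
E
python3 fit.py
```

```text
wedge [ 0.51314383  0.09764722 -0.50185291] 0.5090815782014886 [ 0.2  0.4 -0.2 -0.3 -0.5 -0.4  0.5  0.3]
stand [ 0.65634928  0.05202331 -0.20343853] [ 0.9  2.7 -0.4 -2.3 -1.4 -1.7  2.4  1.6 -1.7 -0.5  0.8 -2.5  0.6 -0.4]
foot [ 5.65906529e-01  7.06809584e-02 -2.41636828e-05]
back [0.44563849 0.13468813]
```

Emit:
{"method": "step_arm", "body": {"series": [[0, 0, 0, 0, 0, 3.0, 0.77], [-0.03, -0.0243, 0, 0, 0, 0, 0.77], [-0.03, -0.0243, 0, 0, 0, 0, 0.77], [-0.03, -0.0243, 0, 0, 0, 0, 0.77], [-0.03, -0.0243, 0, 0, 0, 0, 0.77], [-0.03, -0.0243, 0, 0, 0, 0, 0.77], [-0.03, -0.0243, 0, 0, 0, 0, 0.77], [-0.03, -0.0243, 0, 0, 0, 0, 0.77], [-0.03, -0.0243, 0, 0, 0, 0, 0.77], [-0.03, -0.0243, 0, 0, 0, 0, 0.77], [-0.03, -0.0243, 0, 0, 0, 0, 0.77], [-0.028, -0.0243, 0, 0, 0, 0, 0.77]]}}

```text
clock: 1.3
position: [0.4198, 0.1469, 0.2415]
ee_rot: [0.248, 0.969, -0.0, -0.0]
contact_force: [0.4, 0.3, -0.6]
finger_gap: 0.0202
finger_force: 0.0
```

Emit:
{"method": "step_arm", "body": {"series": [[0, 0.0015, 0.04, 0, 0, 0, 0.77], [0, 0, 0.04, 0, 0, 0, 0.77], [0, 0, 0.04, 0, 0, 0, 0.77], [0, 0, 0.04, 0, 0, 0, 0.77], [0, 0, 0.03, 0, 0, 0, 0.77], [0, 0, 0.017, 0, 0, 0, 0.77], [0, 0, 0.007, 0, 0, 0, 0.77], [0, 0, 0, 0, 0, 0, 0.77]]}}

```text
clock: 2.1
position: [0.4197, 0.1497, 0.027]
ee_rot: [0.248, 0.969, -0.0, -0.001]
contact_force: [-0.4, -0.8, 0.8]
finger_gap: 0.0203
finger_force: 0.0
```

```bash
python3 - <<'E'
from h import *
a=snap('top','t1.png'); b=snap('side','s1.png')
A=cv2.resize(a['image'][170:280,170:320],(600,300)); A=cv2.resize(a['image'][175:275,170:320],(480,320),interpolation=2)
B=cv2.resize(b['image'][160:230,190:300],(480,280)[:2],interpolation=2)
cv2.imwrite('pics/c1.png',np.vstack([A,B])[:,:,::-1]); print(r.sense()['position'])
E
```

```text
[0.420749   0.1499767  0.02820154]
```

View pics/c1.png

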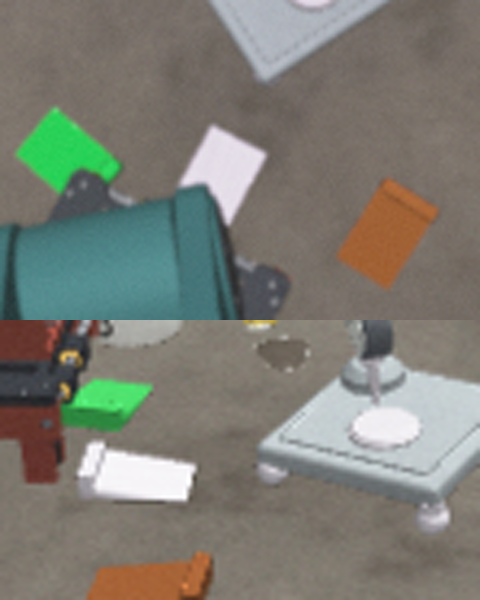

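The hand stands squarely behind the wedge: crop shows fingers left of the block at (85,470), about 20 mm clear. I'll lower a little and push to near the foot.

Emit:
{"method": "step_arm", "body": {"series": [[0, 0, 0.004, 0, 0, 0, 0.77], [-0.008, 0, 0, 0, 0, 0, 0.77], [-0.008, 0, 0, 0, 0, 0, 0.77], [-0.006, 0, 0, 0, 0, 0, 0.77], [-0.006, 0, 0, 0, 0, 0, 0.77], [-0.008, 0, 0, 0, 0, 0, 0.77], [-0.008, 0, 0, 0, 0, 0, 0.77], [-0.008, 0, 0, 0, 0, 0, 0.77], [-0.006, 0, 0, 0, 0, 0, 0.77], [-0.004, 0, 0, 0, 0, 0, 0.77], [0, 0, 0, 0, 0, 0, 0.77]]}}

```text
clock: 3.3
position: [0.4757, 0.1198, 0.0237]
ee_rot: [0.248, 0.969, 0.0, 0.001]
contact_force: [0.3, -0.1, -0.9]
finger_gap: 0.0203
finger_force: 0.0
```

```bash
python3 - <<'E'
from h import *
a=snap('top','t2.png'); b=snap('side','s2.png')
A=cv2.resize(a['image'][175:255,200:320],(480,320),interpolation=2)
B=cv2.resize(b['image'][160:230,200:310],(480,280),interpolation=2)
cv2.imwrite('pics/c2.png',np.vstack([A,B])[:,:,::-1]); s=r.sense();print(s['position'],s['contact_force'])
E
```

```text
[0.47506631 0.11997891 0.02365095] [ 0.37334506 -0.08538482  1.10502539]
```

View pics/c2.png

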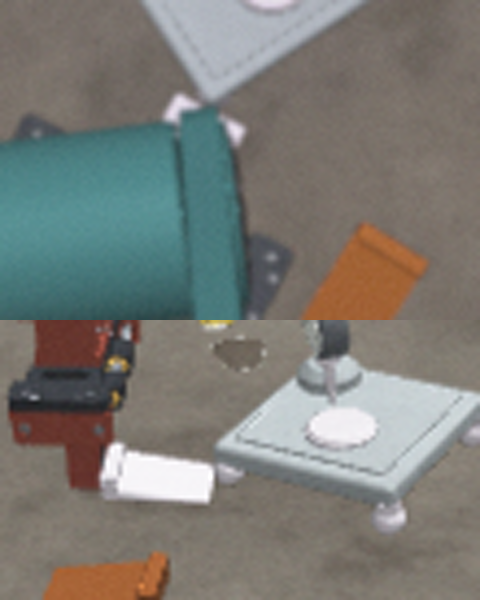

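```bash
python3 - <<'E'
from h import *
T=dict(np.load('pics/top.npz'))
p=[atz(T,200-.4+x/4,175-.4+y/4,.0015)[:2] for x,y in((182,95),(243,130))]
m=(p[0]+p[1])/2; d=p[0]-p[1]; print(p,m,np.degrees(np.arctan2(-d[0],d[1])))
h=np.array([.877,-.481]); f=np.array([.566,.0707])-m; print(f@h, f@[.481,.877])
E
```

```text
[array([0.56532987, 0.09516377]), array([0.54136665, 0.05544529])] [0.55334826 0.07530453] -31.103716039799632
0.013310356318373557 0.002047314231496228
```

Emit:
{"method": "step_arm", "body": {"series": [[-0.006, 0, 0, 0, 0, 0, 0.77], [-0.006, 0, 0, 0, 0, 0, 0.77], [-0.006, 0, 0, 0, 0, 0, 0.77], [-0.006, 0, 0, 0, 0, 0, 0.77], [-0.005, 0, 0, 0, 0, 0, 0.77], [0, 0, 0, 0, 0, 0, 0.77]]}}

```text
clock: 4.0
position: [0.4999, 0.1059, 0.0235]
ee_rot: [0.248, 0.969, -0.0, -0.001]
contact_force: [-1.7, 0.4, 1.1]
finger_gap: 0.0199
finger_force: 0.9
```

Emit:
{"method": "step_arm", "body": {"series": [[-0.005, 0, 0, 0, 0, 0, 0.77], [-0.005, 0, 0, 0, 0, 0, 0.77], [-0.003, 0, 0, 0, 0, 0, 0.77], [0, 0, 0, 0, 0, 0, 0.77]]}}

```text
clock: 4.4
position: [0.5126, 0.0996, 0.0236]
ee_rot: [0.248, 0.969, 0.0, 0.001]
contact_force: [-0.1, 0.8, -0.8]
finger_gap: 0.02
finger_force: 0.2
```

```bash
python3 - <<'E'
from h import *
b=snap('side','s3.png')
B=cv2.resize(b['image'][120:220,215:335],(720,600),interpolation=2)
cv2.imwrite('pics/c3.png',B[:,:,::-1]); s=r.sense();print(s['position'],s['contact_force'])
E
```

```text
[0.5126238  0.09965038 0.0237399 ] [-0.0840885  -0.48277204  0.58496525]
```

View pics/c3.png

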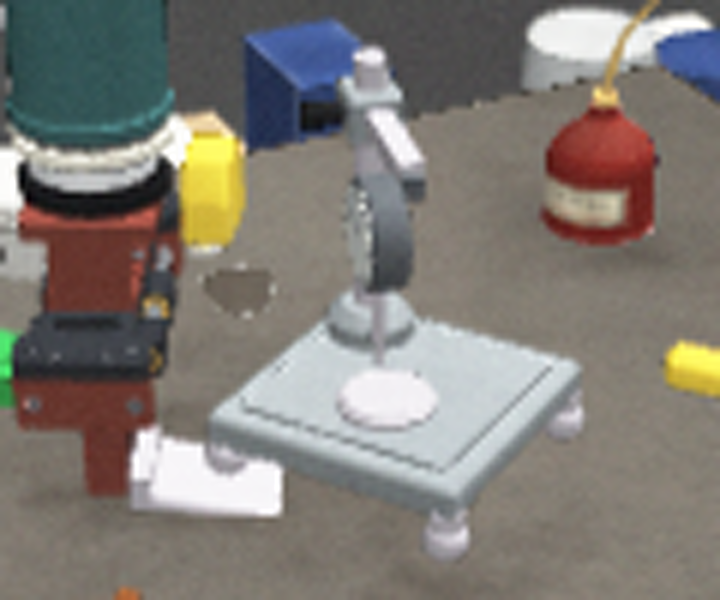

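The wedge is under the foot (~230,465), with its thin end out beyond it at (280,490) and the stand nearly level. I'll measure the tilt by tracking features on the base between pictures.

```bash
cat > tilt.py <<'E'
from h import *
from scipy.optimize import least_squares
from scipy.spatial.transform import Rotation as Ro
X0=[.65634928,.05202331,-.20343853]
def pose(p): return Ro.from_euler('z',p[2])*Ro.from_euler('y',-p[3]), np.array([p[0],p[1],0])
R0,o0=pose(X0+[.087]); n=R0.apply([0,0,1])
def run(tag):
    D=[]
    for nm in('side','top'):
        s=snap(nm,f'{nm}_{tag}.png'); g0=cv2.imread(f'pics/{nm[0]}0.png',0); g1=cv2.cvtColor(s['image'],cv2.COLOR_RGB2GRAY)
        d=.102; m=np.zeros_like(g0)
        cv2.fillPoly(m,[proj(s,R0.apply([[-d,0,.05],[0,d,.05],[d,0,.05],[0,-d,.05]])+o0).astype(np.int32)],255)
        m=cv2.dilate(m,np.ones((3,3)))
        k=cv2.goodFeaturesToTrack(g0,60,.01,4,mask=m)
        q,st,e=cv2.calcOpticalFlowPyrLK(g0,g1,k,None,winSize=(11,11),maxLevel=2)
        b,sb,_=cv2.calcOpticalFlowPyrLK(g1,g0,q,None,winSize=(11,11),maxLevel=2)
        ok=(st.ravel()==1)&(np.abs(b-k).max((1,2))<.2)
        B=[]
        for u,v in k[ok].reshape(-1,2):
            c,r_=ray(s,u,v); P=c+r_*(n@(o0+R0.apply([0,0,.05])-c))/(n@r_); B.append(R0.inv().apply(P-o0))
        B=np.array(B); D.append((s,B,q[ok].reshape(-1,2)))
    def f(p):
        R,o=pose(p); return np.concatenate([(proj(s,R.apply(B)+o)-Q).ravel() for s,B,Q in D])
    z=least_squares(f,X0+[.087],loss='soft_l1',f_scale=.2)
    print('n',[len(B) for _,B,_ in D],'tilt',z.x[3].round(4),'shift mm',((z.x[:2]-X0[:2])*1000).round(1),'yaw',z.x[2]-X0[2],'med|res|',np.median(abs(f(z.x))).round(2))
    s=r.sense(); print(s['clock'],s['position'],s['contact_force'])
E
python3 -c "
import tilt; tilt.run('a')"
```

```text
n [19, 18] tilt 0.0429 shift mm [ 4.5 -1.7] yaw -0.04214115781269212 med|res| 0.51
4.55 [0.51254675 0.09978811 0.02387215] [-0.28462025  0.87315533 -0.70483082]
```

Emit:
{"method": "step_arm", "body": {"series": [[-0.003, 0, 0, 0, 0, 0, 0.77], [-0.003, 0, 0, 0, 0, 0, 0.77], [0, 0, 0, 0, 0, 0, 0.77]]}}

```text
clock: 4.85
position: [0.5159, 0.0971, 0.0236]
ee_rot: [0.248, 0.969, -0.0, -0.001]
contact_force: [-4.4, 1.6, 3.8]
finger_gap: 0.0203
finger_force: 2.2
```

```bash
python3 -c "
import tilt; tilt.run('b')"
```

```text
n [19, 19] tilt 0.0298 shift mm [ 4.3 -1.4] yaw -0.038575686229475936 med|res| 0.45
4.95 [0.51587664 0.09707953 0.02361737] [-4.71709422  2.34672446  3.63574504]
```

Emit:
{"method": "step_arm", "body": {"series": [[-0.003, 0, 0, 0, 0, 0, 0.77], [-0.003, 0, 0, 0, 0, 0, 0.77], [0, 0, 0, 0, 0, 0, 0.77]]}}

```text
clock: 5.25
position: [0.5186, 0.0949, 0.0234]
ee_rot: [0.248, 0.969, -0.0, -0.003]
contact_force: [-9.9, 4.8, 8.8]
finger_gap: 0.0201
finger_force: 5.6
```

```bash
python3 -c "
import tilt; tilt.run('c')"
```

```text
n [16, 21] tilt 0.0391 shift mm [ 7.  -1.9] yaw -0.06452808801761212 med|res| 0.69
5.35 [0.51861828 0.09487558 0.02340713] [-9.14114829  6.78828728  8.58810681]
```

```bash
python3 - <<'E'
import cv2,numpy as np
f=lambda n:cv2.resize(cv2.imread(n)[120:215,240:325],(400,447),interpolation=2)
g=lambda n:cv2.resize(cv2.imread(n)[115:205,215:305],(400,400),interpolation=2)[:150]
cv2.imwrite('pics/c4.png',np.vstack([np.hstack([f('pics/s0.png'),f('pics/side_c.png')]),np.hstack([g('pics/t0.png'),g('pics/top_c.png')])]))
E
```

```text
(no output)
```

View pics/c4.png

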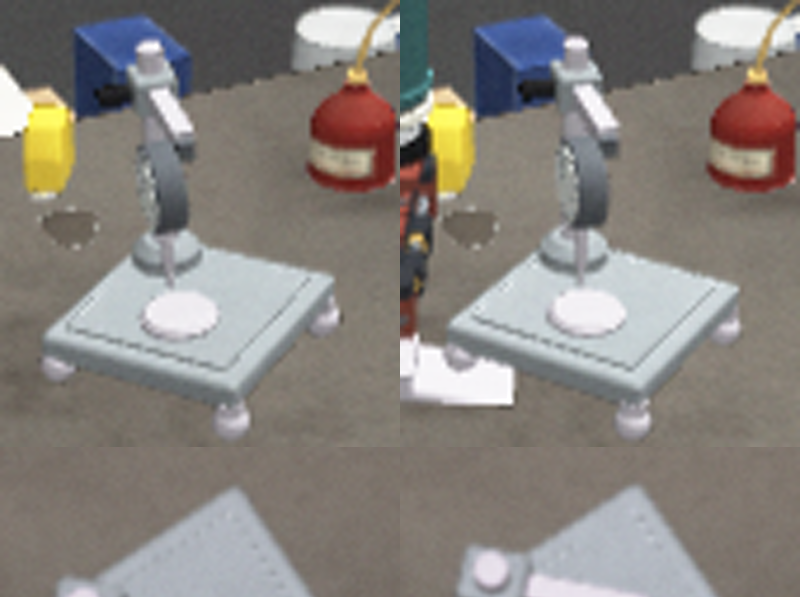

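```bash
cat > t2.py <<'E'
from tilt import *
S=dict(np.load('pics/side.npz'));T=dict(np.load('pics/top.npz'))
d=.1; pts=np.array([[-d,0,.05],[d,0,.05],[0,-d,.05]])
c,v=ray(S,240+148/4.706,120+48/4.706)
P=c+v*(n@(o0+R0.apply([0,0,.2])-c))/(n@v); ct=R0.inv().apply(P-o0); print('coltop',ct)
pts=np.vstack([pts,ct])
# head block centre in top view
obs=np.array([[4,-12],[5,13],[0,3],[27,0]])/4.706
a=proj(S,R0.apply(pts)+o0)
def f(p):
    R,o=pose(p); return (proj(S,R.apply(pts)+o)-a-obs).ravel()
z=least_squares(f,X0+[.05]); print(z.x-np.r_[X0,0],f(z.x).round(2))
for t in(.0,.016,.03): 
    print(t,least_squares(lambda p:f(np.r_[p,t]),X0).x-X0,2*least_squares(lambda p:f(np.r_[p,t]),X0).cost)
E
python3 t2.py
```

```text
coltop [0.00503647 0.07055379 0.2       ]
[-0.00229276 -0.0024604  -0.02956893  0.0034108 ] [-0.27  0.1   0.25  0.25  0.12 -0.14 -0.1  -0.31]
0.0 [-0.00259874 -0.00239569 -0.02648964] 0.36686947696877575
0.016 [-0.00116084 -0.00270352 -0.04099421] 0.5672897622396965
0.03 [ 0.00010198 -0.002982   -0.05380557] 1.311528094855941
```

Column-top and corner shifts give a tilt of about 0.003 rad, and the travel matches the expected 93 mm. One small further nudge while watching the force, then back away.

Emit:
{"method": "step_arm", "body": {"series": [[-0.0015, 0, 0, 0, 0, 0, 0.77], [0, 0, 0, 0, 0, 0, 0.77]]}}

```text
clock: 5.55
position: [0.5188, 0.0946, 0.0234]
ee_rot: [0.248, 0.969, -0.0, -0.004]
contact_force: [-12.1, 8.7, 11.8]
finger_gap: 0.02
finger_force: 7.1
```

Emit:
{"method": "step_arm", "body": {"series": [[0.01, 0, 0, 0, 0, 0, 0.77], [0.015, 0, 0, 0, 0, 0, 0.77], [0.015, 0, -0.005, 0, 0, 0, 0.77], [0, 0, -0.04, 0, 0, 0, 0.77], [0, 0, -0.05, 0, 0, 0, 0.77], [0, 0.03, -0.05, 0, 0, 0, 0.77], [0.02, 0.04, 0, 0, 0, 0, 0.77], [0.02, 0.04, 0, 0, 0, 0, 0.77], [0.02, 0.04, 0, 0, 0, 0, 0.77], [0.02, 0.04, 0, 0, 0, 0, 0.77], [0, 0, 0, 0, 0, 0, 0.77]]}}

```text
clock: 6.65
position: [0.5072, 0.3193, 0.1621]
ee_rot: [0.246, 0.969, 0.002, 0.001]
contact_force: [-1.2, -0.5, 0.9]
finger_gap: 0.02
finger_force: 0.0
```

```bash
python3 -c "
import tilt; tilt.run('d')
import cv2,numpy as np
f=lambda n:cv2.resize(cv2.imread(n)[120:215,240:325],(400,447),interpolation=2)
g=lambda n:cv2.resize(cv2.imread(n)[165:255,205:305],(400,360),interpolation=2)[:150]
cv2.imwrite('pics/c5.png',np.vstack([np.hstack([f('pics/s0.png'),f('pics/side_d.png')]),np.hstack([g('pics/t0.png'),g('pics/top_d.png')])]))"
```

```text
n [14, 20] tilt 0.0439 shift mm [ 7.8 -2.4] yaw -0.06994168029570802 med|res| 0.61
6.75 [0.50639084 0.31481005 0.16146536] [ 0.04888703  0.1228415  -0.44922375]
```

View pics/c5.png

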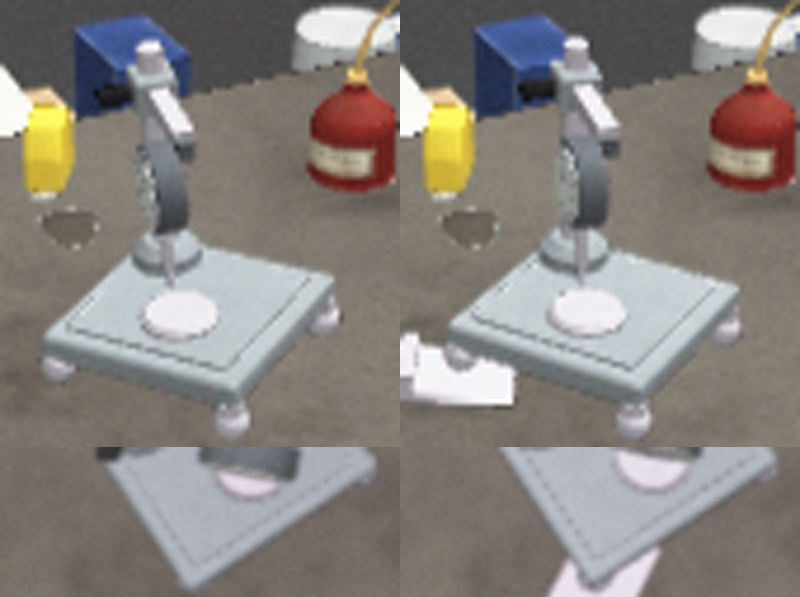

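```bash
cat > t3.py <<'E'
from tilt import *
import sys
tag=sys.argv[1]
d=.0985; F=.092
pts=np.array([[-d,0,.05],[d,0,.05],[0,-d,.05],[.005,.0706,.2],[F,0,.012],[0,-F,.012],[d,0,.05],[0,-d,.05],[0,d,.05],[.005,.0706,.2]])
views=['side']*6+['top']*4
obs=[];a=[];sc=[]
cam={v:dict(np.load(f'pics/{v}.npz')) for v in('side','top')}
for P,v in zip(pts,views):
    s=cam[v]; u=proj(s,R0.apply(P)+o0)[0]; a.append(u)
    g0=cv2.imread(f'pics/{v[0]}0.png'); g1=cv2.imread(f'pics/{v}_{tag}.png')
    t=cv2.getRectSubPix(g0,(13,13),tuple(map(float,u))); w=cv2.getRectSubPix(g1,(29,29),tuple(map(float,u)))
    up=lambda i:cv2.resize(i,None,fx=8,fy=8,interpolation=cv2.INTER_CUBIC)
    m=cv2.matchTemplate(up(w),up(t),cv2.TM_CCOEFF_NORMED); _,b,_,l=cv2.minMaxLoc(m)
    obs.append([l[0]/8-8,l[1]/8-8]); sc.append(b)
obs=np.array(obs);a=np.array(a)
def f(p):
    R,o=pose(p); Q=R.apply(pts)+o
    return np.concatenate([proj(cam[v],q)[0]-x-y for q,v,x,y in zip(Q,views,a,obs)])
z=least_squares(f,X0+[.05],loss='soft_l1',f_scale=.3)
print(z.x-np.r_[X0,0]); print(np.c_[a,obs,f(z.x).reshape(-1,2),sc].round(2))
J=z.jac;print('sd tilt',np.sqrt(np.linalg.inv(J.T@J)[3,3])*.3)
E
python3 t3.py d; python3 t3.py c | head -1;python3 t3.py b | head -1;python3 t3.py a | head -1
```

```text
[-6.79934807e-04 -2.16497050e-05  3.52644977e-03 -5.71079444e-03]
[[ 2.4915e+02  1.8993e+02  1.6200e+00 -2.7500e+00 -5.3000e-01  1.1000e-01
   8.6000e-01]
 [ 3.0956e+02  1.7674e+02  1.0000e+00  1.7500e+00  1.1000e-01  4.7000e-01
   9.9000e-01]
 [ 2.8925e+02  2.0023e+02  1.3800e+00 -2.5000e-01  6.0000e-02  1.0000e-02
   9.9000e-01]
 [ 2.7143e+02  1.3020e+02  5.3800e+00 -6.2000e-01  1.8000e-01 -7.0000e-02
   8.8000e-01]
 [ 3.0795e+02  1.8718e+02  2.5000e-01  2.2500e+00 -1.8000e-01 -8.0000e-02
   9.7000e-01]
 [ 2.8929e+02  2.0943e+02  3.8000e-01 -1.2000e-01 -1.1000e-01  1.0000e-01
   9.9000e-01]
 [ 2.6727e+02  1.2447e+02  2.5000e-01 -7.5000e-01 -7.0000e-02  3.0000e-02
   1.0000e+00]
 [ 2.9855e+02  1.6929e+02  2.5000e-01 -1.3800e+00  1.1000e-01 -2.8000e-01
   9.9000e-01]
 [ 2.2239e+02  1.5560e+02  2.5000e-01 -1.0000e+00  7.0000e-02 -3.8000e-01
   9.0000e-01]
 [ 2.2767e+02  1.4863e+02  1.7500e+00 -8.0000e+00 -1.8000e-01  2.0000e-01
   9.5000e-01]]
sd tilt 0.005030453313736367
[-7.60235168e-04  5.01482787e-05  2.30490313e-03 -4.68355152e-03]
[-0.00084982  0.00011124  0.0013591  -0.00186886]
[-7.64459909e-04  8.66494648e-05  5.45467450e-04  6.15960250e-03]
```

The tracked features fit well: the tilt went 0.006, -0.002, -0.005, -0.006 rad over the last pushes and has levelled off. The far foot is down, the stand has moved less than 1 mm, and the hand is clear. I'm handing it in.

```bash
python3 -c "
from workcell import close_job
print(close_job())"
```

```text
the job is handed in; nothing more can be done
None
```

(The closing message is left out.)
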